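Sort the stationery on the fold-down desk

TASK

Sort the loose stationery: lay both erasers flat on the floor of the organiser's open drawer, lay both rolls of tape flat, side by side, in the bamboo tray, and stand the glue stick in the grey cup. When both erasers are in, push the drawer fully shut. Leave the cup standing where it is, and do not shift the magnifier.

Things in the scene. Friction and masses are not known exactly. Their poses are not given: they have to be found in the camera images.
- eraser_a: white eraser block in a dark grey card sleeve, 54 x 24 x 14 mm, lying flat and loose on the desk; origin at its centre, x along its length, z up
- eraser_b: white eraser block in a dark grey card sleeve, 54 x 24 x 14 mm, lying flat and loose on the desk; origin at its centre, x along its length, z up (same as the other eraser)
- tape_a: roll of cream-coloured sticky tape, a ring 48 mm across and 19 mm high with a 32 mm hole, lying flat and loose on the desk; origin at its centre, z along its axis (up)
- tape_b: roll of cream-coloured sticky tape, a ring 48 mm across and 19 mm high with a 32 mm hole, lying flat and loose on the desk; origin at its centre, z along its axis (up) (same as the other roll)
- glue: glue stick, a white cylinder 30 mm across and 95 mm tall with grey rings, standing upright and loose; origin at its centre (47.5 mm above its foot), z up
- cup: grey ceramic cup without handle, loose (350 g), 84 mm across the rim, 66 mm high, wall 4 mm, inner floor about 5 mm up, narrower at the foot; origin under the centre of its foot, z up
- tray: shallow bamboo tray, fixed, outside 124 (x) x 164 (y) x 14 mm, walls and floor 5 mm thick, so inside 114 x 154 mm: room for two rolls side by side along y; origin at the centre of its underside, z up
- drawer (a joint): opening of the small white drawer in the white plastic organiser, in m: 0 fully shut, about 0.08 to 0.09 at the start, 0.1 at most; it slides stiffly (about 1.2 N) and stays where it is left. Shutting moves it along +x of point drawer_floor
- drawer_floor (a point): centre of the drawer's inner floor, 10 mm above the desk; moves with it; +x into the organiser, z up. Inside 110 (x) x 140 (y) mm, side walls 22 mm high, front 8 mm thick, top 39 mm above desk. At opening q only x = -55 mm to -55 mm + q is uncovered; the fixed organiser over the rest is 160 wide, 64 mm high. Pull bar 60 wide, 14 high, middle 27 mm above desk, its front face at x = -76 mm
- magnifier: bystander: chrome magnifier on a round foot 84 mm across, 180 mm tall, loose; origin under the centre of its foot
Not all that is in view belongs to the job. What is meant by the glue is not blue, and is the smaller of those in its own colour.

How it is judged:
At the end, for the whole second after the job is handed in: Erasers flat on the drawer floor (centres under 10 mm above it), drawer within 6 mm of shut; rolls flat in the tray (centres within 37 mm in x, 57 mm in y); glue stick centre 40 to 64 mm above the cup's foot, within 30 mm of its axis; cup upright within 0.1 rad; all at rest (x of eraser_a in the frame of drawer_floor between -0.052 and 0.052 m and y of eraser_a in the frame of drawer_floor between -0.066 and 0.066 m and z of eraser_a in the frame of drawer_floor between 0 and 0.01 m and x of eraser_b in the frame of drawer_floor between -0.052 and 0.052 m and y of eraser_b in the frame of drawer_floor between -0.066 and 0.066 m and z of eraser_b in the frame of drawer_floor between 0 and 0.01 m and x of tape_a in the frame of tray between -0.037 and 0.037 m and y of tape_a in the frame of tray between -0.057 and 0.057 m and z of tape_a in the frame of tray between 0.01 and 0.0185 m and x of tape_b in the frame of tray between -0.037 and 0.037 m and y of tape_b in the frame of tray between -0.057 and 0.057 m and z of tape_b in the frame of tray between 0.01 and 0.0185 m and horizontal distance between glue and cup below 0.03 m and z of glue in the frame of cup between 0.04 and 0.064 m and angle between cup's own z axis and vertical below 0.1 rad and value of joint drawer below 0.006 m and linear speed of each of eraser_a, eraser_b, tape_a, tape_b, glue, cup below 0.02 m/s); the robot touches nothing.
It fails at once if the cup is shifted by more than 30 mm or tipped beyond 0.4 rad (distance of cup from where it was at the start of the episode above 0.03 m or angle between cup's own z axis and vertical above 0.4 rad).
It fails at once if the magnifier is shifted by more than 30 mm or tipped beyond 0.3 rad (distance of magnifier from where it was at the start of the episode above 0.03 m or angle between magnifier's own z axis and vertical above 0.3 rad).
It also fails if it takes over 134 s, if anything falls off the work surface, if the arm or the gripper's body presses on something with over 40 N, if the wrist force passes 120 N, or if a joint passes its speed limit or range.

ROBOT

A 6-joint arm with a two-finger parallel gripper is mounted at the origin on the work surface. World frame = base frame: x ahead of the robot, y to its left, z up, the work surface at z = 0. Lengths are in m, angles in rad, forces in N, time in s.
With the tool pointing down it reaches from about 0.425 to 0.95 m from the base axis. Payload 3.5 kg.
Tool frame: the origin (TCP) lies midway between the tips of the shut fingers; the grasp point (between the pads) lies 19 mm behind it; z points along the fingers, y is the line along which they close (so a half turn about z gives the same grasp; the last joint's range is limited). The gripper opens to 85 mm and grips with 20 to 120 N. Pads are 22 mm wide; open, the fingers measure 114 mm over their backs; the gripper's body (76 mm by 85 mm) begins 54 mm behind the grasp point. The pads swing forward as they close: fully open they stand 13 mm farther back than shut.
Start: joints at [1.146, 0.286, 1.577, -0, 1.279, -0.15], TCP at [0.183, 0.65, 0.231] pointing down, gripper open.
Joint ranges: [-2.77, 2.77], [-0.9, 2.22], [0.21, 2.48], [-1.53, 4.67], [0.24, 2.81], [-2.84, 2.84]. Speed limits (rad/s): [2.79, 2.79, 3.14, 3.14, 3.14, 3.14].

INTERFACE

Orientations are given as a unit quaternion [w, x, y, z].
In Python, from station import read_state, get_image, camera_model, hand_in, boxes_of gives the robot as it stands.
- The arm moves only by the shell command python3 -m crank 'ROWS'. ROWS is a JSON object whose one key "commands" holds a list of rows, each an object with "claw": the opening, from 0 (shut) to 1 (fully open); "xyz": the shift along the tool's x, y, z in units of 60 mm (1.0 is 60 mm), a list of three; "delta_rot": the turn, a rotation vector about the tool's x, y, z in units of 10 degrees (1.0 is 10 degrees), a list of three. In form: {"commands": [{"claw": claw, "xyz": [dx, dy, dz], "delta_rot": [ax, ay, az]}, ...]}. A call has 1 to 10 rows; each row shifts and turns the commanded pose from where the row before left it, along the tool's axes as they then stand; what a row does not reach is not made up. A row lasts 1/8 s, in which the tool goes at most 62.5 mm and 10.7 degrees, less where a joint would pass 70% of its speed; a pose out of reach is approached as far as the arm can. A call is refused whole if a number of a shift passes 1 or a number of a turn 1, either way. A call with a gripper value outside its range is refused whole. The fingers move at their own pace and stop on an object; the grip force is fixed at half the most. Time passes only in rows, so rows that do not move let the fingers close. It gives the time, the measured TCP pose, the force, the opening and the grip force at its end, in the units of the state.
- read_state(): the state, without advancing time (a new reading comes with each control period).
- get_image(name): name is "scene" or "top"; returns the picture (400x640x3 uint8, red, green, blue); there is no depth.
- camera_model(name): a dict with "fov_y" (degrees; the focal length in pixels is half the picture's height over the tangent of half this angle, whatever the lens; pixels are square), "cx", "cy" (the principal point, pixels), "pose" (4x4, takes a point from camera to world coordinates). Camera axes: x right, y down, z forward; pixel columns grow to the right and rows downward; lengths in m; the calibration is good to about 2 mm. A picture is of the moment at which its call begins. camera_model takes no time and is no camera call.
- hand_in(): hands the job in; it is judged then, once.
Trained networks look in the newest picture that a camera, given by its name, has taken for a name from the list of things; names that differ only in an ending like _2 or _b are one class to them, and where a whole thing is asked for, a point or a joint stands for the part that bears it (a point fixed in the world has none). Each returns a list of dicts, best first, with "score" (0 to 1); they miss things now and then, are a little off and sometimes report something else, mostly with a low value. They report only what shows in the picture. A call takes as long as a camera call. They do not tell look-alikes from the thing itself.
- boxes_of(name, camera): "centre" ([x, y, z] in m, in the coordinates of the camera as it stood for that picture, good to about 4 mm: the middle of the surface that is visible of it).
The state is a dict: "clock": time; "joints": joint angles; "dq": joint speeds; "tau": joint torques, N m; "ee_pos": TCP position; "tool_rot": TCP orientation; "force": force on the tool from outside, world axes, zero at the start; "wrist_torque": the same for the moment, N m; "gripper_width": opening from 0.0 (shut) to 1.0 (fully open); "gripper_force": force on a finger pad.
Only numpy, scipy, OpenCV 4.12 (cv2) and the standard library are available. Lean on these libraries where they do the work, as an engineer would, in place of code of your own. Each camera call takes 0.05 s, during which the arm holds its last target. There are 200 camera calls.

## Working session

There is one attempt and no reset: what is moved stays moved. The work goes in short steps, Python scripts to look and compute and a shell command to move; the robot and the scene stay as the last step left them, time stands still between calls to the robot, and variables do not carry over. Pictures are saved under pics/ and viewed, at most 17 in all, crops included, and the job is handed in when it is done.

```bash
ls; mkdir -p pics
cat > h.py <<'E'
import numpy as np, cv2
from station import *
def snap(cam,fn):
    im=get_image(cam); cv2.imwrite('pics/'+fn,im[:,:,::-1]); return im
def K(cam):
    m=camera_model(cam); f=200/np.tan(np.radians(m['fov_y'])/2); return f,m['cx'],m['cy'],np.array(m['pose'])
def px2w(cam,u,v,z):
    f,cx,cy,T=K(cam); d=T[:3,:3]@np.array([(u-cx)/f,(v-cy)/f,1]); o=T[:3,3]
    return o+d*(z-o[2])/d[2]
def w2px(cam,p):
    f,cx,cy,T=K(cam); q=T[:3,:3].T@(np.array(p)-T[:3,3]); return np.array([cx+f*q[0]/q[2],cy+f*q[1]/q[2]])
def c2w(cam,c):
    T=K(cam)[3]; return T[:3,:3]@np.array(c)+T[:3,3]
E
python3 - <<'E'
from h import *
np.set_printoptions(precision=3,suppress=True)
for c in ['top','scene']:
    snap(c,c+'0.png'); print(c,camera_model(c))
    for n in ['eraser_a','tape_a','glue','cup','tray','drawer','magnifier']:
        for d in boxes_of(n,c):
            w=c2w(c,d['centre']); print(n,round(d['score'],2),w.round(3),w2px(c,w).round())
s=read_state(); print(s['ee_pos'],s['tool_rot'],s['gripper_width'])
E
```

```text
pics
top {'fov_y': 47.59103256011153, 'cx': 314.31142280909694, 'cy': 195.28800296750802, 'pose': array([[-0.008, -0.999,  0.046,  0.462],
       [-1.   ,  0.008,  0.013,  0.069],
       [-0.013, -0.046, -0.999,  1.171],
       [ 0.   ,  0.   ,  0.   ,  1.   ]])}
eraser_a 0.64 [ 0.429 -0.013  0.013] [353. 229.]
eraser_a 0.5 [ 0.391 -0.282  0.016] [460. 243.]
tape_a 0.74 [0.428 0.14  0.02 ] [293. 230.]
tape_a 0.54 [ 0.425 -0.137  0.019] [402. 230.]
glue 0.9 [0.324 0.205 0.131] [261. 277.]
glue 0.58 [0.309 0.308 0.093] [220. 281.]
glue 0.56 [0.604 0.247 0.011] [251. 162.]
glue 0.45 [0.374 0.287 0.098] [228. 254.]
cup 0.96 [0.695 0.006 0.014] [344. 125.]
tray 0.78 [ 0.654 -0.264  0.008] [449. 140.]
drawer 0.92 [0.605 0.246 0.01 ] [251. 161.]
magnifier 0.88 [0.494 0.462 0.017] [166. 205.]
scene {'fov_y': 52.393924206038484, 'cx': 323.5125671661139, 'cy': 201.9653330890545, 'pose': array([[ 0.669,  0.457, -0.586,  1.063],
       [ 0.743, -0.409,  0.529, -0.392],
       [ 0.003, -0.79 , -0.614,  0.65 ],
       [ 0.   ,  0.   ,  0.   ,  1.   ]])}
eraser_a 0.81 [ 0.4   -0.282  0.015] [147. 276.]
tape_a 0.87 [ 0.426 -0.136  0.014] [216. 250.]
tape_a 0.73 [0.434 0.141 0.017] [313. 200.]
tape_a 0.66 [ 0.398 -0.282  0.014] [146. 276.]
glue 0.78 [0.383 0.285 0.054] [340. 159.]
glue 0.62 [0.334 0.202 0.079] [306. 155.]
glue 0.54 [0.314 0.306 0.055] [329. 147.]
cup 0.69 [0.685 0.016 0.042] [348. 272.]
cup 0.46 [ 0.431 -0.139  0.013] [216. 252.]
cup 0.33 [0.578 0.236 0.018] [380. 210.]
tray 0.75 [ 0.662 -0.268  0.007] [220. 362.]
drawer 0.61 [0.579 0.244 0.02 ] [383. 208.]
drawer 0.59 [0.685 0.017 0.045] [348. 271.]
magnifier 0.71 [0.499 0.465 0.012] [413. 165.]
[0.183 0.65  0.231] [-0.     0.137  0.991  0.   ] 0.9969459389995123
```

View pics/top0.png

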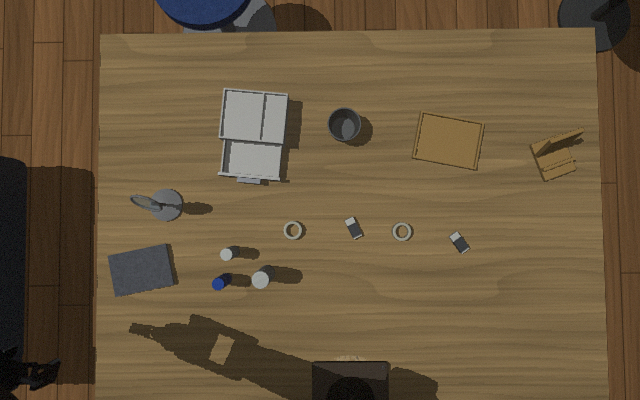

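View pics/scene0.png

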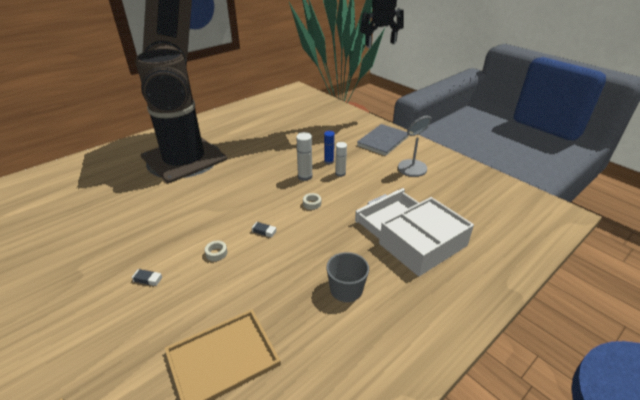

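The top view shows the candidates for the glue stick: a tall white bottle (260,280), a small white stick (226,255) and a blue stick (219,284). I choose the small white one at (226,255). Erasers are at (353,229) and (460,242), and rolls at (293,230) and (402,231). The drawer opening is around (251,160), the cup at (344,125) and the tray at (449,140).

Run:
```python
from h import *
t=cv2.imread('pics/top0.png'); s=cv2.imread('pics/scene0.png')
a=cv2.resize(t[80:185,215:295],None,fx=5,fy=5,interpolation=2)      #drawer 400x525
b=cv2.resize(s[120:190,285:365],None,fx=5,fy=5,interpolation=2)     #glue 400x350
b=cv2.copyMakeBorder(b,0,175,0,0,0)
cv2.imwrite('pics/crop1.png',np.hstack([a,b]))
rois={'ea':(335,210,375,248),'eb':(442,225,480,260),'ta':(278,215,308,245),'tb':(388,217,417,245)}
tiles=[]
for k,(x0,y0,x1,y1) in rois.items():
    tiles.append(cv2.resize(t[y0:y1,x0:x1],(390,280),interpolation=2))
cv2.imwrite('pics/crop2.png',np.vstack([np.hstack(tiles[:2]),np.hstack(tiles[2:])]))
hsv=cv2.cvtColor(t,cv2.COLOR_BGR2HSV)
for k,(x0,y0,x1,y1) in rois.items():
    # differ from wood: low saturation
    m=(hsv[y0:y1,x0:x1,1]<75).astype(np.uint8)
    n,l,st,c=cv2.connectedComponentsWithStats(m); i=1+np.argmax(st[1:,4])
    pts=np.argwhere(l==i)[:,::-1].astype(np.float32)+[x0,y0]
    if k[0]=='e':
        w=np.array([px2w('top',u,v,.014)[:2] for u,v in pts])
        r=cv2.minAreaRect((w*1000).astype(np.float32)); print(k,r,len(pts))
    else:
        (u,v),R=cv2.minEnclosingCircle(pts.astype(np.float32)); print(k,u,v,R,px2w('top',u,v,.019),R*1.17/K('top')[0])
# tray
m=((hsv[...,0]>10)&(hsv[...,0]<30)&(hsv[...,1]>110)&(t[...,2]>130)).astype(np.uint8)[100:180,400:500]
print(m.sum())
```

```text
ea ((432.47991943359375, -13.686527252197266), (54.383323669433594, 26.164073944091797), 26.01402473449707) 223
eb ((394.033203125, -280.4977111816406), (56.07438659667969, 27.404951095581055), 35.873355865478516) 240
ta 292.32122802734375 229.7625732421875 9.618097305297852 [0.42796455 0.14035669 0.019     ] 0.024810945738962517
tb 401.2004699707031 231.36175537109375 9.89380931854248 [ 0.42196289 -0.13486026  0.019     ] 0.02552217537025608
2674
```

View pics/crop1.png

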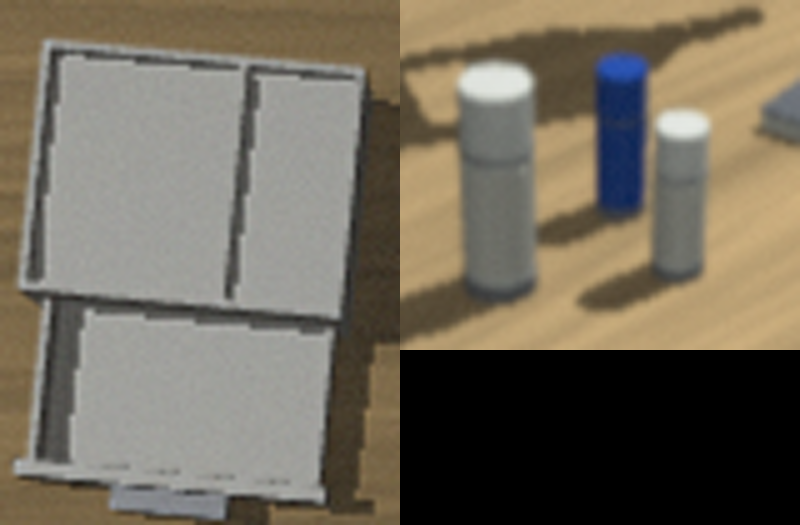

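View pics/crop2.png

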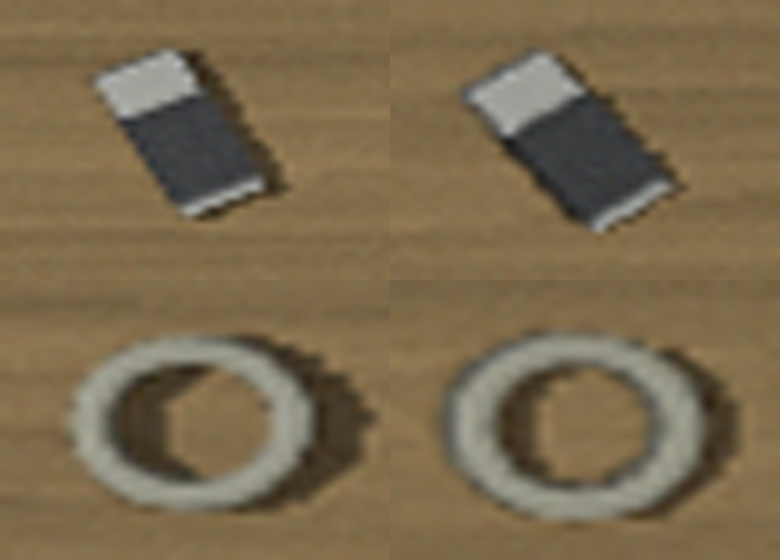

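The small white stick (scene (341,145) top, (340,175) foot) is smaller than the white bottle to its left, so it is the glue. Crops also show the eraser and roll outlines clearly. Now the cup and tray.

Run:
```python
from h import *
np.set_printoptions(precision=4,suppress=True)
t=cv2.imread('pics/top0.png'); s=cv2.imread('pics/scene0.png')
A=cv2.resize(t[100:150,320:380],(360,300),interpolation=2)  #6x
B=cv2.resize(t[100:180,400:495],(380,320),interpolation=2)  #4x
C=cv2.resize(s[245:305,318:378],(360,360),interpolation=2)  #6x
D=cv2.resize(t[240:300,205:280],(375,300),interpolation=2) #5x
im=np.zeros((600,760,3),np.uint8); im[:300,:360]=A; im[:320,370:750]=B; im[300:600,:360]=C[:300];im[300:,370:745]=D
cv2.imwrite('pics/crop3.png',im)
f=lambda u,v,z,sc=5,ox=215,oy=80:px2w('top',ox+u/sc-.5+.5/sc,oy+v/sc-.5+.5/sc,z)
print('org',[f(*p,.064) for p in [(45,40),(365,70),(340,322),(20,290)]])
print('front',[f(*p,.039) for p in [(15,475),(322,502)]],'bar',[f(*p,.034) for p in [(112,508),(225,518)]])
print('tray',[px2w('top',*p,.014) for p in [(420,112),(485,122),(477,170),(412,159)]])
g=lambda u,v,z:px2w('scene',u,v,z)
print('glue',f(226*1,255*1,.095,1,0,0),g(341.3,144.7,.095))
```

```text
org [array([0.7816, 0.306 , 0.064 ]), array([0.7648, 0.1475, 0.064 ]), array([0.6397, 0.1604, 0.064 ]), array([0.6571, 0.3181, 0.064 ])]
front [array([0.568 , 0.3261, 0.039 ]), array([0.5531, 0.1718, 0.039 ])] bar [array([0.5514, 0.2782, 0.034 ]), array([0.5458, 0.2212, 0.034 ])]
tray [array([ 0.727 , -0.1889,  0.014 ]), array([ 0.6994, -0.3543,  0.014 ]), array([ 0.5763, -0.3309,  0.014 ]), array([ 0.606 , -0.1663,  0.014 ])]
glue [0.3718 0.293  0.095 ] [0.3778 0.2926 0.095 ]
```

View pics/crop3.png

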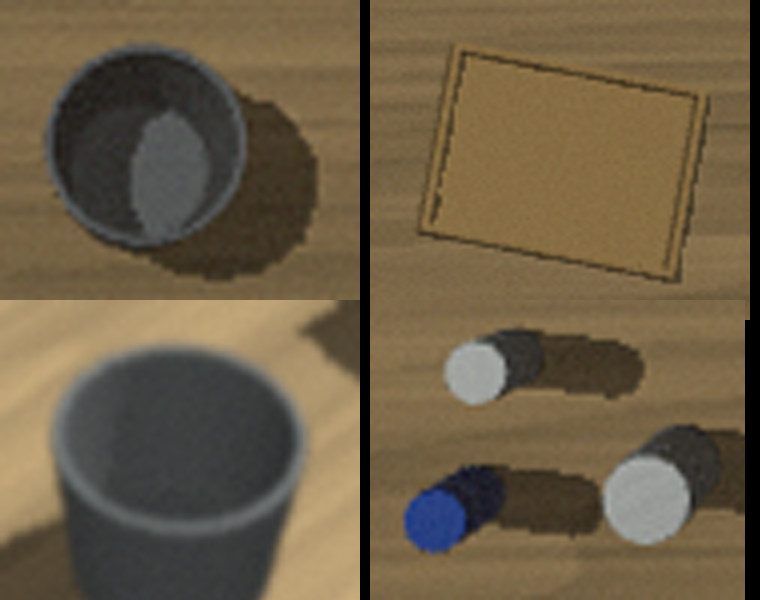

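```bash
python3 - <<'E'
from h import *
np.set_printoptions(precision=4,suppress=True)
print('cup',px2w('top',344.1,123.6,.066),px2w('scene',347.6,267.4,.066))
print('glue',px2w('top',225.8,254.,.095),px2w('scene',341.3,144.7,.095))
c=np.array([px2w('top',*p,.014)[:2] for p in [(421.4,110.4),(485.1,122.9),(477.1,169.6),(412.1,158.6)]])
print('tray',c.mean(0),c, np.linalg.norm(c-np.roll(c,1,0),axis=1)); d=c[0]+c[3]-c[1]-c[2]; print('tray y axis deg',np.degrees(np.arctan2(d[1],d[0])))
# scene view of tapes, erasers
for n in ['tape_a','eraser_a','tape_a','eraser_a']:
    for d in boxes_of(n,'scene'): print(n,d['score'],c2w('scene',d['centre']))
E
python3 -m crank '{"commands":[{"claw":1,"xyz":[0,0,0],"delta_rot":[0,0,0]}]}'
python3 -c "
from station import *;print(read_state())"
```

```text
cup [0.6883 0.0089 0.066 ] [0.691  0.0085 0.066 ]
glue [0.3741 0.2935 0.095 ] [0.3778 0.2926 0.095 ]
tray [ 0.6531 -0.2612] [[ 0.7311 -0.1925]
 [ 0.6971 -0.3544]
 [ 0.5773 -0.3312]
 [ 0.607  -0.1666]] [0.1268 0.1655 0.122  0.1673]
tray y axis deg 78.96342066673621
tape_a 0.87 [ 0.4262 -0.1356  0.0137]
tape_a 0.73 [0.434  0.1412 0.0165]
tape_a 0.66 [ 0.3983 -0.2817  0.0138]
eraser_a 0.81 [ 0.3999 -0.2816  0.0151]
tape_a 0.87 [ 0.4262 -0.1356  0.0137]
tape_a 0.73 [0.434  0.1412 0.0165]
tape_a 0.66 [ 0.3983 -0.2817  0.0138]
eraser_a 0.81 [ 0.3999 -0.2816  0.0151]
clock: 1.12
ee_pos: [0.1831, 0.6497, 0.2314]
tool_rot: [0.0, 0.137, 0.991, 0.0]
force: [-1.1, -0.3, 0.2]
gripper_width: 0.997
gripper_force: 0.0
{'clock': 1.125, 'joints': array([ 1.14601447e+00,  2.86266389e-01,  1.57662284e+00,  8.69711588e-07,
        1.27860490e+00, -1.50015733e-01]), 'dq': array([-0.00118425, -0.00178009, -0.0010004 , -0.0011067 , -0.00128645,
        0.00123406]), 'tau': array([ 1.18349581e-03, -4.05946577e+01, -2.92958397e+01, -4.48758180e-05,
        3.25559449e-04, -3.47652190e-06]), 'ee_pos': array([0.18313138, 0.64970187, 0.23138915]), 'tool_rot': array([1.35643753e-05, 1.36951429e-01, 9.90577762e-01, 4.73594813e-05]), 'force': array([-1.14380541, -0.25058929,  0.17489182]), 'wrist_torque': array([ 0.02216097, -0.06651833, -0.02017361]), 'gripper_force': 0.0, 'gripper_width': 0.9974444532142422}
```

```bash
cat > plan.py <<'E'
import sys, numpy as np
from scipy.spatial.transform import Rotation as R
from station import read_state
np.set_printoptions(precision=3,suppress=True)
s=read_state(); q=s['tool_rot']; r=R.from_quat([q[1],q[2],q[3],q[0]]); M=r.as_matrix(); p=s['ee_pos'].copy()
print('t',round(s['clock'],2),'tcp',p,'psi',np.degrees(np.arctan2(M[1,1],M[0,1])).round(2),'w',round(s['gripper_width'],3),'gf',round(s['gripper_force'],1),'F',s['force'].round(1))
for a in sys.argv[1:]:
    x,y,z,psi=map(float,a.split(','))
    c,n=np.cos(np.radians(psi)),np.sin(np.radians(psi)); T=np.array([[-n,c,0],[c,n,0],[0,0,-1]]).T
    rv=np.degrees(R.from_matrix(M.T@T).as_rotvec())/10
    print(a,'turn',rv.round(2),'then shift',(T.T@(np.array([x,y,z])-p)/.06).round(3)); M=T; p=np.array([x,y,z])
E
python3 plan.py .376,.293,.2,74.25 .376,.293,.065,74.25
```

```text
t 1.12 tcp [0.183 0.65  0.231] psi 74.26 w 0.997 gf 0.0 F [-1.1 -0.3  0.2]
.376,.293,.2,74.25 turn [0. 0. 0.] then shift [-4.708 -4.849  0.523]
.376,.293,.065,74.25 turn [0. 0. 0.] then shift [0.   0.   2.25]
```

```bash
python3 -m crank '{"commands":[{"claw":1,"xyz":[-0.59,-0.6,0],"delta_rot":[0,0,0]},{"claw":1,"xyz":[-0.59,-0.6,0],"delta_rot":[0,0,0]},{"claw":1,"xyz":[-0.59,-0.6,0],"delta_rot":[0,0,0]},{"claw":1,"xyz":[-0.59,-0.6,0],"delta_rot":[0,0,0]},{"claw":1,"xyz":[-0.59,-0.6,0],"delta_rot":[0,0,0]},{"claw":1,"xyz":[-0.59,-0.6,0],"delta_rot":[0,0,0]},{"claw":1,"xyz":[-0.59,-0.6,0.25],"delta_rot":[0,0,0]},{"claw":1,"xyz":[-0.58,-0.65,0.27],"delta_rot":[0,0,0]},{"claw":1,"xyz":[0,0,0],"delta_rot":[0,0,0]},{"claw":1,"xyz":[0,0,0],"delta_rot":[0,0,0]}]}'; python3 plan.py .376,.293,.2,74.25 .376,.293,.065,74.25
```

```text
clock: 2.38
ee_pos: [0.3763, 0.2931, 0.2005]
tool_rot: [0.0, 0.137, 0.991, 0.0]
force: [-0.5, 0.1, -0.5]
gripper_width: 1.001
gripper_force: 0.0
t 2.38 tcp [0.376 0.293 0.201] psi 74.21 w 1.001 gf 0.0 F [-0.5  0.1 -0.5]
.376,.293,.2,74.25 turn [ 0.  0. -0.] then shift [ 0.005 -0.003  0.009]
.376,.293,.065,74.25 turn [0. 0. 0.] then shift [0.   0.   2.25]
```

Tracking is exact. Descend, grip and lift.

```bash
python3 -m crank '{"commands":[{"claw":1,"xyz":[0,0,0.6],"delta_rot":[0,0,0]},{"claw":1,"xyz":[0,0,0.6],"delta_rot":[0,0,0]},{"claw":1,"xyz":[0,0,0.55],"delta_rot":[0,0,0]},{"claw":1,"xyz":[0,0,0.5],"delta_rot":[0,0,0]},{"claw":1,"xyz":[0,0,0],"delta_rot":[0,0,0]},{"claw":0,"xyz":[0,0,0],"delta_rot":[0,0,0]},{"claw":0,"xyz":[0,0,0],"delta_rot":[0,0,0]},{"claw":0,"xyz":[0,0,0],"delta_rot":[0,0,0]},{"claw":0,"xyz":[0,0,0],"delta_rot":[0,0,0]},{"claw":0,"xyz":[0,0,0],"delta_rot":[0,0,0]}]}'
python3 -m crank '{"commands":[{"claw":0,"xyz":[0,0,0],"delta_rot":[0,0,0]},{"claw":0,"xyz":[0,0,0],"delta_rot":[0,0,0]},{"claw":0,"xyz":[0,0,-0.4],"delta_rot":[0,0,0]},{"claw":0,"xyz":[0,0,-0.6],"delta_rot":[0,0,0]},{"claw":0,"xyz":[0,0,-0.6],"delta_rot":[0,0,0]},{"claw":0,"xyz":[0,0,-0.65],"delta_rot":[0,0,0]},{"claw":0,"xyz":[0,0,0],"delta_rot":[0,0,0]}]}'; python3 plan.py .6895,.0087,.2,74.25 .6895,.0087,.0715,74.25
python3 -c "
from h import *;snap('scene','g1.png')"
```

```text
clock: 3.62
ee_pos: [0.3773, 0.2935, 0.0665]
tool_rot: [0.001, 0.137, 0.991, 0.001]
force: [-0.7, 0.9, 5.4]
gripper_width: 0.334
gripper_force: 59.0
clock: 4.5
ee_pos: [0.378, 0.2936, 0.2036]
tool_rot: [0.003, 0.137, 0.991, 0.002]
force: [-0.1, -0.2, -1.2]
gripper_width: 0.333
gripper_force: 59.2
t 4.5 tcp [0.378 0.294 0.204] psi 74.25 w 0.333 gf 59.2 F [-0.1 -0.2 -1.2]
.6895,.0087,.2,74.25 turn [ 0.03  0.03 -0.  ] then shift [-6.287 -3.161  0.059]
.6895,.0087,.0715,74.25 turn [0. 0. 0.] then shift [0.    0.    2.142]
```

View pics/g1.png

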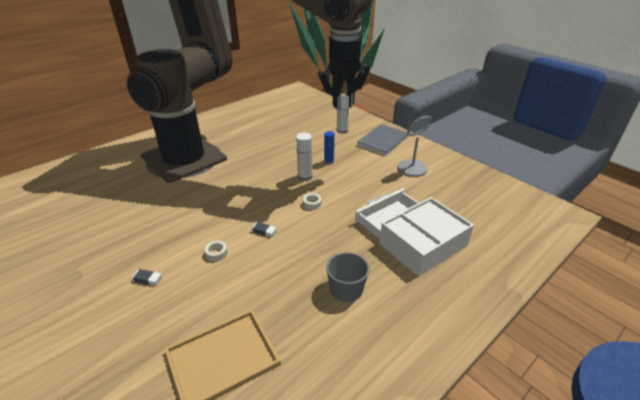

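The glue is held upright at (342,113) and the neighbours are untouched. Carry it over the cup.

```bash
python3 -m crank '{"commands":[{"claw":0,"xyz":[-0.5,-0.25,0],"delta_rot":[0,0,0]},{"claw":0,"xyz":[-0.73,-0.37,0],"delta_rot":[0,0,0]},{"claw":0,"xyz":[-0.73,-0.37,0],"delta_rot":[0,0,0]},{"claw":0,"xyz":[-0.73,-0.37,0],"delta_rot":[0,0,0]},{"claw":0,"xyz":[-0.73,-0.37,0],"delta_rot":[0,0,0]},{"claw":0,"xyz":[-0.73,-0.37,0],"delta_rot":[0,0,0]},{"claw":0,"xyz":[-0.73,-0.37,0],"delta_rot":[0,0,0]},{"claw":0,"xyz":[-0.73,-0.37,0],"delta_rot":[0,0,0]},{"claw":0,"xyz":[-0.68,-0.32,0],"delta_rot":[0,0,0]},{"claw":0,"xyz":[0,0,0],"delta_rot":[0,0,0]}]}'
python3 -m crank '{"commands":[{"claw":0,"xyz":[0,0,0],"delta_rot":[0,0,0]},{"claw":0,"xyz":[0,0,0],"delta_rot":[0,0,0]}]}'; python3 plan.py .6895,.0087,.2,74.25 .6895,.0087,.0715,74.25
python3 -c "
from h import *;snap('scene','g2.png')"
```

```text
clock: 5.8
ee_pos: [0.6882, 0.0055, 0.1963]
tool_rot: [-0.002, 0.139, 0.99, -0.0]
force: [-0.2, 0.6, -0.1]
gripper_width: 0.331
gripper_force: 59.2
clock: 6.05
ee_pos: [0.6868, 0.0091, 0.1992]
tool_rot: [-0.001, 0.136, 0.991, 0.0]
force: [0.5, -0.5, 0.3]
gripper_width: 0.338
gripper_force: 59.2
t 6.05 tcp [0.687 0.009 0.199] psi 74.32 w 0.338 gf 59.2 F [ 0.5 -0.5  0.3]
.6895,.0087,.2,74.25 turn [-0.   -0.01  0.01] then shift [-0.045  0.006 -0.014]
.6895,.0087,.0715,74.25 turn [0. 0. 0.] then shift [0.    0.    2.142]
```

```bash
python3 -m crank '{"commands":[{"claw":0,"xyz":[-0.04,0,0.5],"delta_rot":[0,0,0]},{"claw":0,"xyz":[0,0,0.5],"delta_rot":[0,0,0]},{"claw":0,"xyz":[0,0,0.5],"delta_rot":[0,0,0]},{"claw":0,"xyz":[0,0,0.4],"delta_rot":[0,0,0]},{"claw":0,"xyz":[0,0,0.18],"delta_rot":[0,0,0]},{"claw":0,"xyz":[0,0,0],"delta_rot":[0,0,0]},{"claw":0,"xyz":[0,0,0],"delta_rot":[0,0,0]}]}'; python3 plan.py
python3 - <<'E'
from h import *
s=snap('scene','x.png');t=snap('top','y.png')
a=cv2.resize(s[170:320,288:408],(480,600),interpolation=2)[:,:,::-1]
cv2.imwrite('pics/g3.png',a)
E
```

```text
clock: 6.98
ee_pos: [0.6912, 0.0074, 0.077]
tool_rot: [0.001, 0.137, 0.991, 0.0]
force: [-0.2, 1.2, -0.4]
gripper_width: 0.329
gripper_force: 59.2
t 6.97 tcp [0.691 0.007 0.077] psi 74.27 w 0.329 gf 59.2 F [-0.2  1.2 -0.4]
```

View pics/g3.png

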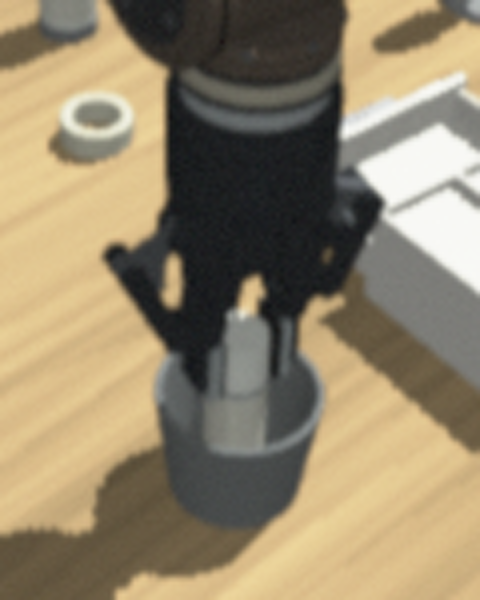

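The glue hangs inside the cup, clear of its walls. Lower it the last few millimetres, release and lift, then turn toward the drawer end for eraser_a (at ψ=116°).

```bash
python3 -m crank '{"commands":[{"claw":0,"xyz":[0,0,0.06],"delta_rot":[0,0,0]},{"claw":0,"xyz":[0,0,0],"delta_rot":[0,0,0]},{"claw":0.7,"xyz":[0,0,0],"delta_rot":[0,0,0]},{"claw":0.7,"xyz":[0,0,0],"delta_rot":[0,0,0]},{"claw":0.7,"xyz":[0,0,0],"delta_rot":[0,0,0]},{"claw":0.7,"xyz":[0,0,-0.3],"delta_rot":[0,0,0]},{"claw":0.7,"xyz":[0,0,-0.8],"delta_rot":[0,0,0]},{"claw":0.7,"xyz":[0,0,-0.8],"delta_rot":[0,0,0]},{"claw":0.7,"xyz":[0,0,0],"delta_rot":[0,0,-1]},{"claw":0.7,"xyz":[0,0,0],"delta_rot":[0,0,-1]}]}'; python3 -m crank '{"commands":[{"claw":0.7,"xyz":[0,0,0],"delta_rot":[0,0,-1]},{"claw":0.7,"xyz":[0,0,0],"delta_rot":[0,0,-1]},{"claw":0.7,"xyz":[0,0,0],"delta_rot":[0,0,0]},{"claw":0.7,"xyz":[0,0,0],"delta_rot":[0,0,0]}]}'; python3 plan.py .433,-.0136,.1,116 .433,-.0136,.003,116
```

```text
clock: 8.32
ee_pos: [0.6912, 0.0073, 0.1891]
tool_rot: [0.002, -0.04, 0.999, -0.0]
force: [-1.4, 0.0, -0.9]
gripper_width: 0.699
gripper_force: 0.0
clock: 8.82
ee_pos: [0.6905, 0.0074, 0.1866]
tool_rot: [0.0, -0.209, 0.978, -0.0]
force: [-0.1, -0.0, 0.5]
gripper_width: 0.7
gripper_force: 0.0
t 8.82 tcp [0.69  0.007 0.187] psi 114.12 w 0.7 gf 0.0 F [-0.1 -0.   0.5]
.433,-.0136,.1,116 turn [-0.    0.01 -0.19] then shift [4.01  1.567 1.443]
.433,-.0136,.003,116 turn [0. 0. 0.] then shift [0.    0.    1.617]
```

```bash
python3 -m crank '{"commands":[{"claw":0.7,"xyz":[0,0,0],"delta_rot":[0,0,-0.19]},{"claw":0.7,"xyz":[0.65,0.26,0],"delta_rot":[0,0,0]},{"claw":0.7,"xyz":[0.65,0.26,0],"delta_rot":[0,0,0]},{"claw":0.7,"xyz":[0.65,0.26,0],"delta_rot":[0,0,0]},{"claw":0.7,"xyz":[0.65,0.26,0.4],"delta_rot":[0,0,0]},{"claw":0.7,"xyz":[0.7,0.26,0.5],"delta_rot":[0,0,0]},{"claw":0.7,"xyz":[0.71,0.267,0.54],"delta_rot":[0,0,0]},{"claw":0.7,"xyz":[0,0,0],"delta_rot":[0,0,0]},{"claw":0.7,"xyz":[0,0,0],"delta_rot":[0,0,0]}]}'; python3 plan.py .433,-.0136,.1,116 .433,-.0136,.003,116
python3 - <<'E'
from h import *
t=snap('top','y.png');s=snap('scene','x.png')
im=np.zeros((600,800,3),np.uint8)
im[:300,:360]=cv2.resize(t[100:150,320:380],(360,300),interpolation=2)[:,:,::-1]
im[:480,370:790]=cv2.resize(s[180:300,250:355],(420,480),interpolation=2)[:,:,::-1]
cv2.imwrite('pics/g4.png',im)
E
```

```text
clock: 9.95
ee_pos: [0.4339, -0.0146, 0.1003]
tool_rot: [0.001, -0.226, 0.974, -0.001]
force: [-0.4, 0.3, 1.1]
gripper_width: 0.692
gripper_force: 0.0
t 9.95 tcp [ 0.434 -0.015  0.1  ] psi 116.14 w 0.692 gf 0.0 F [-0.4  0.3  1.1]
.433,-.0136,.1,116 turn [-0.01  0.01  0.01] then shift [0.006 0.022 0.004]
.433,-.0136,.003,116 turn [0. 0. 0.] then shift [0.    0.    1.617]
```

View pics/g4.png

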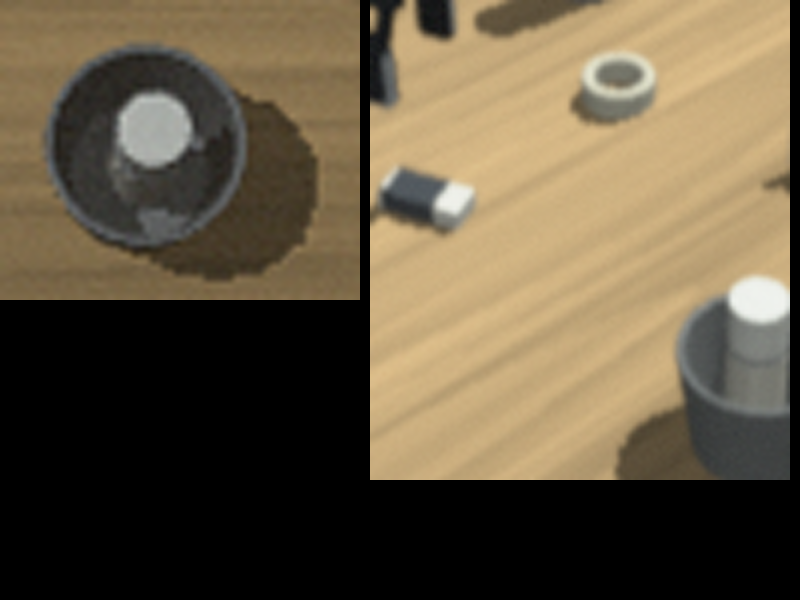

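The glue stands upright in the cup, which hasn't moved (rim still centred at 147,144 in the crop). Grasp eraser_a.

```bash
python3 -m crank '{"commands":[{"claw":0.7,"xyz":[0,0.02,0.5],"delta_rot":[0,0,0]},{"claw":0.7,"xyz":[0,0,0.5],"delta_rot":[0,0,0]},{"claw":0.7,"xyz":[0,0,0.4],"delta_rot":[0,0,0]},{"claw":0.7,"xyz":[0,0,0.2],"delta_rot":[0,0,0]},{"claw":0.7,"xyz":[0,0,0],"delta_rot":[0,0,0]},{"claw":0,"xyz":[0,0,0],"delta_rot":[0,0,0]},{"claw":0,"xyz":[0,0,0],"delta_rot":[0,0,0]},{"claw":0,"xyz":[0,0,0],"delta_rot":[0,0,0]},{"claw":0,"xyz":[0,0,0],"delta_rot":[0,0,0]},{"claw":0,"xyz":[0,0,0],"delta_rot":[0,0,0]}]}'; python3 plan.py;  python3 -m crank '{"commands":[{"claw":0,"xyz":[0,0,-0.4],"delta_rot":[0,0,0]},{"claw":0,"xyz":[0,0,-0.7],"delta_rot":[0,0,0]},{"claw":0,"xyz":[0,0,-0.7],"delta_rot":[0,0,0]},{"claw":0,"xyz":[0,0,-0.7],"delta_rot":[0,0,0]},{"claw":0,"xyz":[0,0,0],"delta_rot":[0,0,1]},{"claw":0,"xyz":[0,0,0],"delta_rot":[0,0,1]},{"claw":0,"xyz":[0,0,0],"delta_rot":[0,0,1]},{"claw":0,"xyz":[0,0,0],"delta_rot":[0,0,0]},{"claw":0,"xyz":[0,0,0],"delta_rot":[0,0,0]}]}'; python3 -c "
import numpy as np
a=np.radians(-5.6);x=np.array([np.cos(a),np.sin(a)]);y=np.array([-x[1],x[0]]);c=np.array([.6245,.2425])
for p in [(-.016,.034),(-.016,-.034)]: print(c+p[0]*x+p[1]*y)"; python3 plan.py .612,.278,.155,84.4 .612,.278,.016,84.4
```

```text
clock: 11.3
ee_pos: [0.4336, -0.0136, 0.0047]
tool_rot: [0.001, -0.226, 0.974, -0.001]
force: [-0.1, 0.1, 5.5]
gripper_width: 0.26
gripper_force: 59.8
t 11.3 tcp [ 0.434 -0.014  0.005] psi 116.16 w 0.26 gf 59.8 F [-0.1  0.1  5.5]
clock: 12.42
ee_pos: [0.4322, -0.0132, 0.1532]
tool_rot: [-0.0, 0.032, 0.999, 0.0]
force: [0.2, -0.4, 0.3]
gripper_width: 0.259
gripper_force: 59.0
[0.61189418 0.27789906]
[0.60525854 0.21022359]
t 12.43 tcp [ 0.432 -0.013  0.153] psi 86.3 w 0.259 gf 59.0 F [ 0.2 -0.4  0.3]
.612,.278,.155,84.4 turn [ 0.   -0.    0.19] then shift [-2.51   5.122 -0.03 ]
.612,.278,.016,84.4 turn [0. 0. 0.] then shift [0.    0.    2.317]
```

```bash
python3 -m crank '{"commands":[{"claw":0,"xyz":[0,0,0],"delta_rot":[0,0,0.19]},{"claw":0,"xyz":[-0.2,0.45,0],"delta_rot":[0,0,0]},{"claw":0,"xyz":[-0.35,0.7,0],"delta_rot":[0,0,0]},{"claw":0,"xyz":[-0.35,0.7,0],"delta_rot":[0,0,0]},{"claw":0,"xyz":[-0.35,0.7,0],"delta_rot":[0,0,0]},{"claw":0,"xyz":[-0.35,0.7,0],"delta_rot":[0,0,0]},{"claw":0,"xyz":[-0.35,0.7,0],"delta_rot":[0,0,0]},{"claw":0,"xyz":[-0.35,0.7,0],"delta_rot":[0,0,0]},{"claw":0,"xyz":[-0.21,0.47,0],"delta_rot":[0,0,0]},{"claw":0,"xyz":[0,0,0],"delta_rot":[0,0,0]}]}'; python3 -m crank '{"commands":[{"claw":0,"xyz":[0,0,0.5],"delta_rot":[0,0,0]},{"claw":0,"xyz":[0,0,0.5],"delta_rot":[0,0,0]},{"claw":0,"xyz":[0,0,0],"delta_rot":[0,0,0]},{"claw":0,"xyz":[0,0,0],"delta_rot":[0,0,0]}]}'; python3 plan.py .612,.278,.09,84.4 .612,.278,.016,84.4
python3 - <<'E'
from h import *
s=snap('scene','x.png')
cv2.imwrite('pics/g5.png',cv2.resize(s[140:280,330:490],None,fx=4,fy=4,interpolation=2)[:,:,::-1])
E
```

```text
clock: 13.68
ee_pos: [0.6134, 0.279, 0.1527]
tool_rot: [-0.0, 0.049, 0.999, 0.0]
force: [0.1, -0.3, -0.2]
gripper_width: 0.261
gripper_force: 59.1
clock: 14.18
ee_pos: [0.6134, 0.277, 0.0945]
tool_rot: [0.001, 0.05, 0.999, 0.0]
force: [-0.3, 0.2, -0.1]
gripper_width: 0.258
gripper_force: 59.1
t 14.18 tcp [0.613 0.277 0.094] psi 84.23 w 0.258 gf 59.1 F [-0.3  0.2 -0.1]
.612,.278,.09,84.4 turn [ 0.    0.01 -0.02] then shift [0.025 0.014 0.075]
.612,.278,.016,84.4 turn [0. 0. 0.] then shift [0.    0.    1.233]
```

View pics/g5.png

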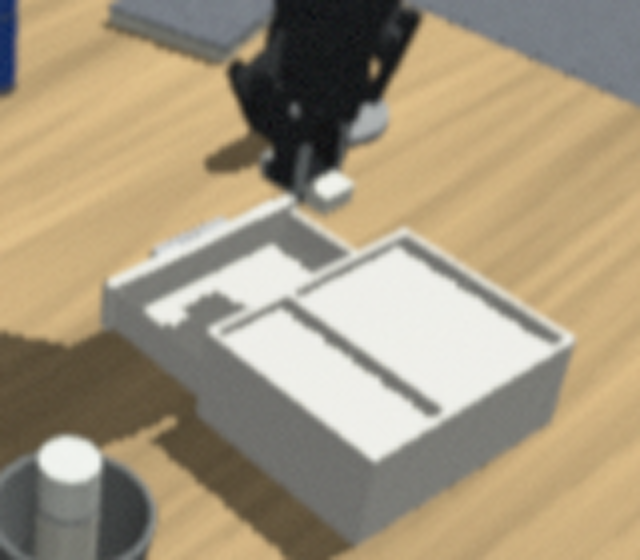

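The eraser is held level above the open part of the drawer. Lower it and release with a small opening.

```bash
python3 -m crank '{"commands":[{"claw":0,"xyz":[0.02,0.01,0.4],"delta_rot":[0,0,0]},{"claw":0,"xyz":[0,0,0.4],"delta_rot":[0,0,0]},{"claw":0,"xyz":[0,0,0.3],"delta_rot":[0,0,0]},{"claw":0,"xyz":[0,0,0.19],"delta_rot":[0,0,0]},{"claw":0,"xyz":[0,0,0],"delta_rot":[0,0,0]},{"claw":0,"xyz":[0,0,0],"delta_rot":[0,0,0]}]}'; python3 plan.py; python3 -m crank '{"commands":[{"claw":0.4,"xyz":[0,0,0],"delta_rot":[0,0,0]},{"claw":0.4,"xyz":[0,0,0],"delta_rot":[0,0,0]},{"claw":0.4,"xyz":[0,0,0],"delta_rot":[0,0,0]},{"claw":0.4,"xyz":[0,0,-0.4],"delta_rot":[0,0,0]},{"claw":0.4,"xyz":[0,0,-0.7],"delta_rot":[0,0,0]},{"claw":0.4,"xyz":[0,0,-0.7],"delta_rot":[0,0,0]},{"claw":0.7,"xyz":[0,0,-0.5],"delta_rot":[0,0,0]},{"claw":0.7,"xyz":[0,0,0],"delta_rot":[0,0,0]}]}'; python3 plan.py .395,-.2805,.15,126 .395,-.2805,.003,126
```

```text
clock: 14.98
ee_pos: [0.6124, 0.2782, 0.0169]
tool_rot: [0.001, 0.05, 0.999, 0.0]
force: [-0.7, 0.4, -0.9]
gripper_width: 0.259
gripper_force: 59.1
t 14.97 tcp [0.612 0.278 0.017] psi 84.26 w 0.259 gf 59.1 F [-0.7  0.4 -0.9]
clock: 15.98
ee_pos: [0.6143, 0.2789, 0.16]
tool_rot: [0.005, 0.05, 0.999, 0.002]
force: [0.3, 0.0, 0.0]
gripper_width: 0.703
gripper_force: 0.0
t 15.97 tcp [0.614 0.279 0.16 ] psi 84.26 w 0.703 gf 0.0 F [0.3 0.  0. ]
.395,-.2805,.15,126 turn [ 0.    0.06 -4.17] then shift [ 8.437 -5.394  0.167]
.395,-.2805,.003,126 turn [0. 0. 0.] then shift [0.   0.   2.45]
```

```bash
python3 -m crank '{"commands":[{"claw":0.7,"xyz":[0,0,0],"delta_rot":[0,0,-1]},{"claw":0.7,"xyz":[0,0,0],"delta_rot":[0,0,-1]},{"claw":0.7,"xyz":[0,0,0],"delta_rot":[0,0,-1]},{"claw":0.7,"xyz":[0,0,0],"delta_rot":[0,0,-1]},{"claw":0.7,"xyz":[0,0,0],"delta_rot":[0,0,-0.17]},{"claw":0.7,"xyz":[0.5,-0.32,0],"delta_rot":[0,0,0]},{"claw":0.7,"xyz":[0.7,-0.45,0],"delta_rot":[0,0,0]},{"claw":0.7,"xyz":[0.7,-0.45,0],"delta_rot":[0,0,0]},{"claw":0.7,"xyz":[0.7,-0.45,0],"delta_rot":[0,0,0]},{"claw":0.7,"xyz":[0.7,-0.45,0],"delta_rot":[0,0,0]}]}';  python3 -m crank '{"commands":[{"claw":0.7,"xyz":[0.7,-0.45,0],"delta_rot":[0,0,0]},{"claw":0.7,"xyz":[0.7,-0.45,0],"delta_rot":[0,0,0]},{"claw":0.7,"xyz":[0.7,-0.45,0],"delta_rot":[0,0,0]},{"claw":0.7,"xyz":[0.7,-0.45,0],"delta_rot":[0,0,0]},{"claw":0.7,"xyz":[0.7,-0.45,0.17],"delta_rot":[0,0,0]},{"claw":0.7,"xyz":[0.7,-0.45,0.3],"delta_rot":[0,0,0]},{"claw":0.7,"xyz":[0.7,-0.45,0.5],"delta_rot":[0,0,0]},{"claw":0.7,"xyz":[0.237,-0.124,0.3],"delta_rot":[0,0,0]},{"claw":0.7,"xyz":[0,0,0],"delta_rot":[0,0,0]},{"claw":0.7,"xyz":[0,0,0],"delta_rot":[0,0,0]}]}'; python3 plan.py .395,-.2805,.003,126
```

```text
clock: 17.23
ee_pos: [0.5251, 0.0575, 0.1536]
tool_rot: [-0.0, -0.308, 0.951, 0.0]
force: [-0.1, -1.1, 0.4]
gripper_width: 0.7
gripper_force: 0.0
clock: 18.48
ee_pos: [0.4136, -0.2536, 0.0777]
tool_rot: [-0.023, -0.285, 0.958, -0.016]
force: [-0.5, 0.5, 0.2]
gripper_width: 0.698
gripper_force: 0.0
t 18.48 tcp [ 0.414 -0.254  0.078] psi 123.14 w 0.698 gf 0.0 F [-0.5  0.5  0.2]
.395,-.2805,.003,126 turn [-0.1  -0.31 -0.29] then shift [ 0.515 -0.18   1.246]
```

```bash
python3 -m crank '{"commands":[{"claw":0.7,"xyz":[0,0,0],"delta_rot":[0,0,0]},{"claw":0.7,"xyz":[0,0,0],"delta_rot":[0,0,0]}]}'; python3 plan.py .395,-.2805,.003,126; python3 -c "
from station import *;print(read_state()['joints'])"
```

```text
clock: 18.73
ee_pos: [0.4139, -0.2537, 0.0781]
tool_rot: [-0.023, -0.285, 0.958, -0.017]
force: [0.4, -0.0, -0.6]
gripper_width: 0.699
gripper_force: 0.0
t 18.73 tcp [ 0.414 -0.254  0.078] psi 123.21 w 0.699 gf 0.0 F [ 0.4 -0.  -0.6]
.395,-.2805,.003,126 turn [-0.1  -0.31 -0.28] then shift [ 0.517 -0.176  1.251]
[-0.72983923  0.06142353  2.14282274 -0.06999597  0.93374865 -2.83817117]
```

Joint 6 hit its limit. I'll use the equivalent half-turn grasp, ψ = −54°.

```bash
python3 -m crank '{"commands":[{"claw":0.7,"xyz":[0,0,-0.4],"delta_rot":[0,0,0.8]},{"claw":0.7,"xyz":[0,0,0],"delta_rot":[0,0,1]},{"claw":0.7,"xyz":[0,0,0],"delta_rot":[0,0,1]},{"claw":0.7,"xyz":[0,0,0],"delta_rot":[0,0,1]},{"claw":0.7,"xyz":[0,0,0],"delta_rot":[0,0,1]},{"claw":0.7,"xyz":[0,0,0],"delta_rot":[0,0,1]},{"claw":0.7,"xyz":[0,0,0],"delta_rot":[0,0,1]},{"claw":0.7,"xyz":[0,0,0],"delta_rot":[0,0,1]},{"claw":0.7,"xyz":[0,0,0],"delta_rot":[0,0,1]},{"claw":0.7,"xyz":[0,0,0],"delta_rot":[0,0,1]}]}';  python3 -m crank '{"commands":[{"claw":0.7,"xyz":[0,0,0],"delta_rot":[0,0,1]},{"claw":0.7,"xyz":[0,0,0],"delta_rot":[0,0,1]},{"claw":0.7,"xyz":[0,0,0],"delta_rot":[0,0,1]},{"claw":0.7,"xyz":[0,0,0],"delta_rot":[0,0,1]},{"claw":0.7,"xyz":[0,0,0],"delta_rot":[0,0,1]},{"claw":0.7,"xyz":[0,0,0],"delta_rot":[0,0,1]},{"claw":0.7,"xyz":[0,0,0],"delta_rot":[0,0,1]},{"claw":0.7,"xyz":[0,0,0],"delta_rot":[0,0,1]},{"claw":0.7,"xyz":[0,0,0],"delta_rot":[0,0,0]},{"claw":0.7,"xyz":[0,0,0],"delta_rot":[0,0,0]}]}'; python3 plan.py .395,-.2805,.08,-54 .395,-.2805,.003,-54
```

```text
clock: 19.98
ee_pos: [0.4144, -0.2526, 0.1017]
tool_rot: [-0.003, 0.538, 0.842, -0.028]
force: [0.6, 0.2, 0.9]
gripper_width: 0.7
gripper_force: 0.0
clock: 21.22
ee_pos: [0.4143, -0.2527, 0.1014]
tool_rot: [0.016, 0.953, 0.303, -0.023]
force: [0.3, 0.3, 0.4]
gripper_width: 0.699
gripper_force: 0.0
t 21.23 tcp [ 0.414 -0.253  0.101] psi -54.67 w 0.699 gf 0.0 F [0.3 0.3 0.4]
.395,-.2805,.08,-54 turn [ 0.09  0.31 -0.07] then shift [-0.533  0.186  0.357]
.395,-.2805,.003,-54 turn [0. 0. 0.] then shift [0.    0.    1.283]
```

```bash
python3 -m crank '{"commands":[{"claw":0.7,"xyz":[0,0,0],"delta_rot":[0.09,0.31,-0.07]},{"claw":0.7,"xyz":[-0.533,0.186,0.35],"delta_rot":[0,0,0]},{"claw":0.7,"xyz":[0,0,0],"delta_rot":[0,0,0]},{"claw":0.7,"xyz":[0,0,0],"delta_rot":[0,0,0]},{"claw":0.7,"xyz":[0,0,0],"delta_rot":[0,0,0]}]}'; python3 plan.py .395,-.2805,.08,-54 .395,-.2805,.003,-54
```

```text
clock: 21.85
ee_pos: [0.3954, -0.2803, 0.0808]
tool_rot: [0.0, 0.951, 0.308, 0.0]
force: [0.6, -0.2, -0.3]
gripper_width: 0.698
gripper_force: 0.0
t 21.85 tcp [ 0.395 -0.28   0.081] psi -54.08 w 0.698 gf 0.0 F [ 0.6 -0.2 -0.3]
.395,-.2805,.08,-54 turn [ 0.   -0.   -0.01] then shift [-0.007 -0.001  0.013]
.395,-.2805,.003,-54 turn [0. 0. 0.] then shift [0.    0.    1.283]
```

```bash
python3 -m crank '{"commands":[{"claw":0.7,"xyz":[0,0,0.5],"delta_rot":[0,0,0]},{"claw":0.7,"xyz":[0,0,0.5],"delta_rot":[0,0,0]},{"claw":0.7,"xyz":[0,0,0.28],"delta_rot":[0,0,0]},{"claw":0.7,"xyz":[0,0,0],"delta_rot":[0,0,0]},{"claw":0,"xyz":[0,0,0],"delta_rot":[0,0,0]},{"claw":0,"xyz":[0,0,0],"delta_rot":[0,0,0]},{"claw":0,"xyz":[0,0,0],"delta_rot":[0,0,0]},{"claw":0,"xyz":[0,0,0],"delta_rot":[0,0,0]},{"claw":0,"xyz":[0,0,0],"delta_rot":[0,0,0]},{"claw":0,"xyz":[0,0,0],"delta_rot":[0,0,0]}]}'; python3 plan.py;  python3 -m crank '{"commands":[{"claw":0,"xyz":[0,0,-0.4],"delta_rot":[0,0,0]},{"claw":0,"xyz":[0,0,-0.7],"delta_rot":[0,0,0]},{"claw":0,"xyz":[0,0,-0.7],"delta_rot":[0,0,0]},{"claw":0,"xyz":[0,0,-0.7],"delta_rot":[0,0,0]},{"claw":0,"xyz":[0,0,0],"delta_rot":[0,0,1]},{"claw":0,"xyz":[0,0,0],"delta_rot":[0,0,1]},{"claw":0,"xyz":[0,0,0],"delta_rot":[0,0,1]},{"claw":0,"xyz":[0,0,0],"delta_rot":[0,0,1]},{"claw":0,"xyz":[0,0,0],"delta_rot":[0,0,0.16]},{"claw":0,"xyz":[0,0,0],"delta_rot":[0,0,0]}]}'; python3 plan.py .606,.210,.155,-95.6 .606,.210,.016,-95.6
python3 - <<'E'
from h import *
t=snap('top','y.png')
cv2.imwrite('pics/g6.png',cv2.resize(t[80:280,210:500],None,fx=2.7,fy=2.7,interpolation=2)[:,:,::-1])
E
```

```text
clock: 23.1
ee_pos: [0.3957, -0.2815, 0.0049]
tool_rot: [0.001, 0.951, 0.308, 0.0]
force: [0.4, 0.5, 6.4]
gripper_width: 0.256
gripper_force: 60.3
t 23.1 tcp [ 0.396 -0.282  0.005] psi -54.16 w 0.256 gf 60.3 F [0.4 0.5 6.4]
clock: 24.35
ee_pos: [0.3947, -0.2804, 0.1533]
tool_rot: [-0.0, 0.999, -0.049, -0.0]
force: [0.4, 0.1, 0.2]
gripper_width: 0.255
gripper_force: 59.5
t 24.35 tcp [ 0.395 -0.28   0.153] psi -95.64 w 0.255 gf 59.5 F [0.4 0.1 0.2]
.606,.210,.155,-95.6 turn [-0.  0. -0.] then shift [ 2.708 -8.478 -0.028]
.606,.210,.016,-95.6 turn [0. 0. 0.] then shift [0.    0.    2.317]
```

View pics/g6.png

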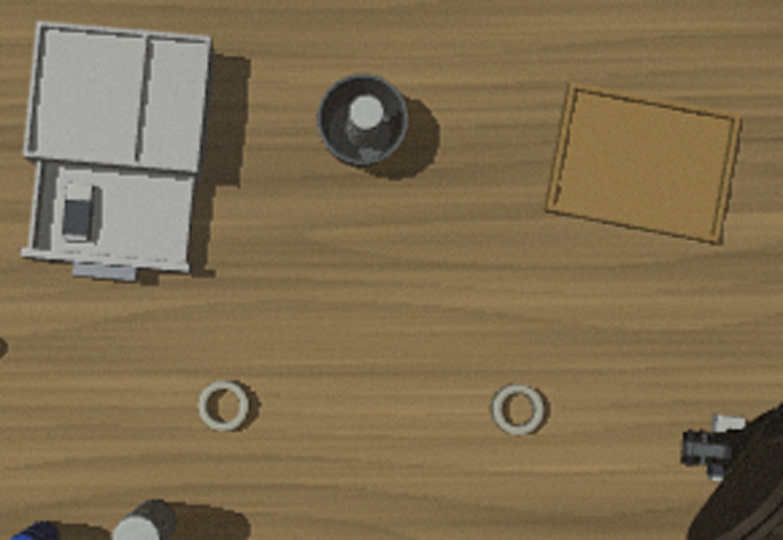

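Eraser_a lies flat in the drawer at crop (79,212), and eraser_b is in the gripper. Carry it to the other side of the drawer.

```bash
python3 -m crank '{"commands":[{"claw":0,"xyz":[0.13,-0.4,0],"delta_rot":[0,0,0]},{"claw":0,"xyz":[0.22,-0.7,0],"delta_rot":[0,0,0]},{"claw":0,"xyz":[0.22,-0.7,0],"delta_rot":[0,0,0]},{"claw":0,"xyz":[0.22,-0.7,0],"delta_rot":[0,0,0]},{"claw":0,"xyz":[0.22,-0.7,0],"delta_rot":[0,0,0]},{"claw":0,"xyz":[0.22,-0.7,0],"delta_rot":[0,0,0]},{"claw":0,"xyz":[0.22,-0.7,0],"delta_rot":[0,0,0]},{"claw":0,"xyz":[0.22,-0.7,0],"delta_rot":[0,0,0]},{"claw":0,"xyz":[0.22,-0.7,0],"delta_rot":[0,0,0]},{"claw":0,"xyz":[0.22,-0.7,0],"delta_rot":[0,0,0]}]}'; python3 -m crank '{"commands":[{"claw":0,"xyz":[0.22,-0.7,0],"delta_rot":[0,0,0]},{"claw":0,"xyz":[0.22,-0.7,0],"delta_rot":[0,0,0]},{"claw":0,"xyz":[0.158,-0.378,0.3],"delta_rot":[0,0,0]},{"claw":0,"xyz":[0,0,0.7],"delta_rot":[0,0,0]},{"claw":0,"xyz":[0,0,0],"delta_rot":[0,0,0]},{"claw":0,"xyz":[0,0,0],"delta_rot":[0,0,0]}]}'; python3 plan.py .606,.210,.017,-95.6
```

```text
clock: 25.65
ee_pos: [0.5615, 0.1082, 0.1533]
tool_rot: [-0.0, 0.999, -0.049, -0.0]
force: [0.2, 0.2, 0.1]
gripper_width: 0.265
gripper_force: 59.5
clock: 26.4
ee_pos: [0.6079, 0.2092, 0.0943]
tool_rot: [-0.0, 0.999, -0.05, 0.0]
force: [-0.6, -0.0, 0.8]
gripper_width: 0.261
gripper_force: 59.5
t 26.4 tcp [0.608 0.209 0.094] psi -95.74 w 0.261 gf 59.5 F [-0.6 -0.   0.8]
.606,.210,.017,-95.6 turn [-0.   -0.   -0.01] then shift [-0.033 -0.011  1.289]
```

```bash
python3 -m crank '{"commands":[{"claw":0,"xyz":[-0.033,-0.01,0.4],"delta_rot":[0,0,0]},{"claw":0,"xyz":[0,0,0.4],"delta_rot":[0,0,0]},{"claw":0,"xyz":[0,0,0.3],"delta_rot":[0,0,0]},{"claw":0,"xyz":[0,0,0.19],"delta_rot":[0,0,0]},{"claw":0,"xyz":[0,0,0],"delta_rot":[0,0,0]},{"claw":0,"xyz":[0,0,0],"delta_rot":[0,0,0]}]}'; python3 plan.py; python3 -m crank '{"commands":[{"claw":0.4,"xyz":[0,0,0],"delta_rot":[0,0,0]},{"claw":0.4,"xyz":[0,0,0],"delta_rot":[0,0,0]},{"claw":0.4,"xyz":[0,0,0],"delta_rot":[0,0,0]},{"claw":0.4,"xyz":[0,0,-0.4],"delta_rot":[0,0,0]},{"claw":0.4,"xyz":[0,0,-0.6],"delta_rot":[0,0,0]},{"claw":0,"xyz":[0,0,-0.5],"delta_rot":[0,0,0]},{"claw":0,"xyz":[-0.8,0,0],"delta_rot":[0,0,0]},{"claw":0,"xyz":[-0.8,0,0],"delta_rot":[0,0,0]},{"claw":0,"xyz":[0,0,0],"delta_rot":[0,0,0]}]}'; python3 -c "
import numpy as np
a=np.radians(-5.6);x=np.array([np.cos(a),np.sin(a)]);c=np.array([.6245,.2425])
for p in [-.105,-.087,-.007]: print(c+p*x)"; python3 plan.py .520,.2528,.11,-95.6 .520,.2528,.022,-95.6
python3 - <<'E'
from h import *
t=snap('top','y.png')
cv2.imwrite('pics/g7.png',cv2.resize(t[80:200,205:300],None,fx=5,fy=5,interpolation=2)[:,:,::-1])
E
```

```text
clock: 27.15
ee_pos: [0.6062, 0.2102, 0.0169]
tool_rot: [-0.0, 0.999, -0.05, 0.001]
force: [0.1, -0.7, 0.6]
gripper_width: 0.255
gripper_force: 59.5
t 27.15 tcp [0.606 0.21  0.017] psi -95.75 w 0.255 gf 59.5 F [ 0.1 -0.7  0.6]
clock: 28.28
ee_pos: [0.5059, 0.2199, 0.1047]
tool_rot: [0.0, 0.999, -0.049, -0.002]
force: [0.8, 0.2, 0.4]
gripper_width: -0.005
gripper_force: 0.0
[0.52000112 0.2527462 ]
[0.53791522 0.25098971]
[0.61753341 0.24318308]
t 28.27 tcp [0.506 0.22  0.105] psi -95.65 w -0.005 gf 0.0 F [0.8 0.2 0.4]
.520,.2528,.11,-95.6 turn [ 0.01  0.03 -0.01] then shift [ 0.18  -0.568 -0.089]
.520,.2528,.022,-95.6 turn [0. 0. 0.] then shift [0.    0.    1.467]
```

View pics/g7.png

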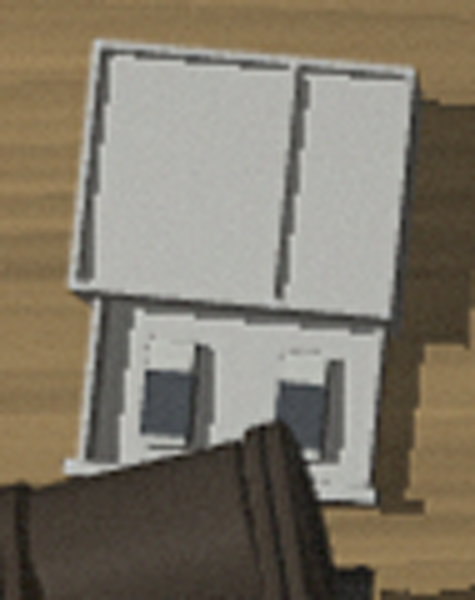

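Both erasers lie flat at crop (168,400) and (303,410). Push the drawer shut via its bar.

```bash
python3 -m crank '{"commands":[{"claw":0,"xyz":[0.1,-0.568,0.3],"delta_rot":[0,0,0]},{"claw":0,"xyz":[0,0,0.6],"delta_rot":[0,0,0]},{"claw":0,"xyz":[0,0,0.5],"delta_rot":[0,0,0]},{"claw":0,"xyz":[0.2,0,0],"delta_rot":[0,0,0]},{"claw":0,"xyz":[0.2,0,0],"delta_rot":[0,0,0]},{"claw":0,"xyz":[0.2,0,0],"delta_rot":[0,0,0]},{"claw":0,"xyz":[0.2,0,0],"delta_rot":[0,0,0]},{"claw":0,"xyz":[0.2,0,0],"delta_rot":[0,0,0]},{"claw":0,"xyz":[0.2,0,0],"delta_rot":[0,0,0]}]}'; python3 plan.py;python3 -m crank '{"commands":[{"claw":0,"xyz":[0.15,0,0],"delta_rot":[0,0,0]},{"claw":0,"xyz":[0.15,0,0],"delta_rot":[0,0,0]},{"claw":0,"xyz":[0.1,0,0],"delta_rot":[0,0,0]},{"claw":0,"xyz":[0.1,0,0],"delta_rot":[0,0,0]},{"claw":0,"xyz":[0,0,0],"delta_rot":[0,0,0]}]}'; python3 plan.py .6175,.2432,.022,-95.6
```

```text
clock: 29.45
ee_pos: [0.5921, 0.2458, 0.0226]
tool_rot: [-0.0, 0.999, -0.05, 0.0]
force: [-1.4, 0.3, 0.7]
gripper_width: -0.006
gripper_force: 0.7
t 29.45 tcp [0.592 0.246 0.023] psi -95.75 w -0.006 gf 0.7 F [-1.4  0.3  0.7]
clock: 30.08
ee_pos: [0.6187, 0.243, 0.0216]
tool_rot: [0.0, 0.999, -0.05, -0.004]
force: [-6.9, -0.4, 5.2]
gripper_width: 0.003
gripper_force: 3.5
t 30.07 tcp [0.619 0.243 0.022] psi -95.75 w 0.003 gf 3.5 F [-6.9 -0.4  5.2]
.6175,.2432,.022,-95.6 turn [ 0.01  0.04 -0.02] then shift [-0.02  -0.002 -0.006]
```

```bash
python3 -m crank '{"commands":[{"claw":0,"xyz":[0.06,0,0],"delta_rot":[0,0,0]},{"claw":0,"xyz":[0,0,0],"delta_rot":[0,0,0]}]}'; python3 plan.py; python3 -m crank '{"commands":[{"claw":0,"xyz":[-0.4,0,0],"delta_rot":[0,0,0]},{"claw":0,"xyz":[-0.7,0,0],"delta_rot":[0,0,0]},{"claw":0.9,"xyz":[0,0,-0.7],"delta_rot":[0,0,0]},{"claw":0.9,"xyz":[0,0,-0.7],"delta_rot":[0,0,0]},{"claw":0.9,"xyz":[0,0,-0.3],"delta_rot":[0,0,-0.9]},{"claw":0.9,"xyz":[0,0,0],"delta_rot":[0,0,-1]},{"claw":0.9,"xyz":[0,0,0],"delta_rot":[0,0,-1]},{"claw":0.9,"xyz":[0,0,0],"delta_rot":[0,0,-1]},{"claw":0.9,"xyz":[0,0,0],"delta_rot":[0,0,-1]},{"claw":0.9,"xyz":[0,0,0],"delta_rot":[0,0,-1]}]}';python3 -m crank '{"commands":[{"claw":0.9,"xyz":[0,0,0],"delta_rot":[0,0,-1]},{"claw":0.9,"xyz":[0,0,0],"delta_rot":[0,0,-1]},{"claw":0.9,"xyz":[0,0,0],"delta_rot":[0,0,-0.6]},{"claw":0.9,"xyz":[0,0,0],"delta_rot":[0,0,0]}]}'; python3 plan.py .429,.1405,.1,-11 .429,.1405,.003,-11
python3 - <<'E'
from h import *
t=snap('top','y.png');s=snap('scene','x.png')
im=np.zeros((480,800,3),np.uint8)
im[:480,:380]=cv2.resize(t[80:200,205:300],None,fx=4,fy=4,interpolation=2)[:,:,::-1]
im[:,400:800]=cv2.resize(s[150:270,370:470],None,fx=4,fy=4,interpolation=2)[:,:,::-1]
cv2.imwrite('pics/g8.png',im)
E
```

```text
clock: 30.32
ee_pos: [0.6188, 0.243, 0.0216]
tool_rot: [0.001, 0.999, -0.05, -0.008]
force: [-16.2, 0.1, 11.2]
gripper_width: 0.005
gripper_force: 8.0
t 30.32 tcp [0.619 0.243 0.022] psi -95.74 w 0.005 gf 8.0 F [-16.2   0.1  11.2]
clock: 31.58
ee_pos: [0.5593, 0.249, 0.1241]
tool_rot: [0.0, 0.893, 0.451, 0.0]
force: [0.4, 0.1, 0.9]
gripper_width: 0.904
gripper_force: 0.0
clock: 32.08
ee_pos: [0.5592, 0.249, 0.1241]
tool_rot: [0.0, 0.771, 0.637, 0.0]
force: [1.4, -0.7, 0.6]
gripper_width: 0.899
gripper_force: 0.0
t 32.08 tcp [0.559 0.249 0.124] psi -10.82 w 0.899 gf 0.0 F [ 1.4 -0.7  0.6]
.429,.1405,.1,-11 turn [ 0.   -0.    0.02] then shift [-2.189 -1.784  0.402]
.429,.1405,.003,-11 turn [0. 0. 0.] then shift [0.    0.    1.617]
```

View pics/g8.png

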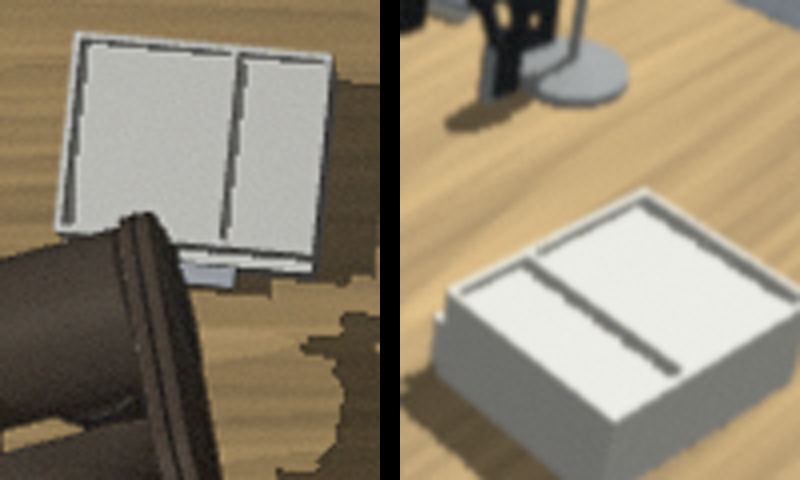

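The drawer is shut: it hit a hard stop at 16 N and the front sits flush. Now roll tape_a.

```bash
python3 -m crank '{"commands":[{"claw":0.9,"xyz":[-0.54,-0.44,0],"delta_rot":[0,0,0.02]},{"claw":0.9,"xyz":[-0.55,-0.45,0],"delta_rot":[0,0,0]},{"claw":0.9,"xyz":[-0.55,-0.45,0],"delta_rot":[0,0,0]},{"claw":0.9,"xyz":[-0.55,-0.444,0.4],"delta_rot":[0,0,0]},{"claw":0.9,"xyz":[0,0,0],"delta_rot":[0,0,0]},{"claw":0.9,"xyz":[0,0,0.5],"delta_rot":[0,0,0]},{"claw":0.9,"xyz":[0,0,0.5],"delta_rot":[0,0,0]},{"claw":0.9,"xyz":[0,0,0.4],"delta_rot":[0,0,0]},{"claw":0.9,"xyz":[0,0,0.19],"delta_rot":[0,0,0]},{"claw":0.9,"xyz":[0,0,0],"delta_rot":[0,0,0]}]}'; python3 plan.py; python3 -m crank '{"commands":[{"claw":0,"xyz":[0,0,0],"delta_rot":[0,0,0]},{"claw":0,"xyz":[0,0,0],"delta_rot":[0,0,0]},{"claw":0,"xyz":[0,0,0],"delta_rot":[0,0,0]},{"claw":0,"xyz":[0,0,0],"delta_rot":[0,0,0]},{"claw":0,"xyz":[0,0,0],"delta_rot":[0,0,0]}]}'; python3 -c "
import numpy as np
a=np.radians(-11);x=np.array([np.cos(a),np.sin(a)]);y=np.array([-x[1],x[0]]);c=np.array([.6535,-.2615])
for p in [.036,-.036]: print(c+p*y)"; python3 plan.py .429,.14,.12,-11 .6604,-.2262,.12,-11 .6604,-.2262,.012,-11
```

```text
clock: 33.42
ee_pos: [0.4292, 0.1405, 0.0045]
tool_rot: [-0.0, 0.771, 0.636, -0.0]
force: [0.4, -0.1, -0.6]
gripper_width: 0.903
gripper_force: 0.0
t 33.42 tcp [0.429 0.141 0.005] psi -10.96 w 0.903 gf 0.0 F [ 0.4 -0.1 -0.6]
clock: 34.05
ee_pos: [0.4302, 0.1405, 0.0065]
tool_rot: [0.001, 0.771, 0.636, 0.001]
force: [-1.3, -0.5, 5.4]
gripper_width: 0.536
gripper_force: 60.3
[ 0.66036912 -0.22616142]
[ 0.64663088 -0.29683858]
t 34.05 tcp [0.43  0.141 0.007] psi -10.96 w 0.536 gf 60.3 F [-1.3 -0.5  5.4]
.429,.14,.12,-11 turn [ 0.01 -0.01  0.  ] then shift [-0.013 -0.018 -1.891]
.6604,-.2262,.12,-11 turn [0. 0. 0.] then shift [-5.255  4.95   0.   ]
.6604,-.2262,.012,-11 turn [0. 0. 0.] then shift [0.  0.  1.8]
```

```bash
python3 -m crank '{"commands":[{"claw":0,"xyz":[0,0,-0.4],"delta_rot":[0,0,0]},{"claw":0,"xyz":[0,0,-0.7],"delta_rot":[0,0,0]},{"claw":0,"xyz":[0,0,-0.8],"delta_rot":[0,0,0]},{"claw":0,"xyz":[-0.4,0.37,0],"delta_rot":[0,0,0]},{"claw":0,"xyz":[-0.55,0.52,0],"delta_rot":[0,0,0]},{"claw":0,"xyz":[-0.55,0.52,0],"delta_rot":[0,0,0]},{"claw":0,"xyz":[-0.55,0.52,0],"delta_rot":[0,0,0]},{"claw":0,"xyz":[-0.55,0.52,0],"delta_rot":[0,0,0]},{"claw":0,"xyz":[-0.55,0.52,0],"delta_rot":[0,0,0]},{"claw":0,"xyz":[-0.55,0.52,0],"delta_rot":[0,0,0]}]}'; python3 -m crank '{"commands":[{"claw":0,"xyz":[-0.55,0.52,0],"delta_rot":[0,0,0]},{"claw":0,"xyz":[-0.55,0.52,0],"delta_rot":[0,0,0]},{"claw":0,"xyz":[-0.45,0.42,0],"delta_rot":[0,0,0]},{"claw":0,"xyz":[0,0,0.4],"delta_rot":[0,0,0]},{"claw":0,"xyz":[0,0,0.6],"delta_rot":[0,0,0]},{"claw":0,"xyz":[0,0,0],"delta_rot":[0,0,0]},{"claw":0,"xyz":[0,0,0],"delta_rot":[0,0,0]}]}'; python3 plan.py .6604,-.2262,.0135,-11
python3 - <<'E'
from h import *
s=snap('scene','x.png')
cv2.imwrite('pics/g9.png',cv2.resize(s[270:400,150:310],None,fx=4,fy=4,interpolation=2)[:,:,::-1])
E
```

```text
clock: 35.3
ee_pos: [0.5932, -0.1189, 0.1194]
tool_rot: [0.0, 0.771, 0.636, 0.0]
force: [1.1, 0.2, -0.3]
gripper_width: 0.529
gripper_force: 61.5
clock: 36.17
ee_pos: [0.6612, -0.2256, 0.06]
tool_rot: [0.001, 0.771, 0.636, 0.0]
force: [0.3, -1.2, -0.2]
gripper_width: 0.532
gripper_force: 61.5
t 36.17 tcp [ 0.661 -0.226  0.06 ] psi -10.95 w 0.532 gf 61.5 F [ 0.3 -1.2 -0.2]
.6604,-.2262,.0135,-11 turn [0.01 0.   0.01] then shift [-0.012 -0.012  0.775]
```

View pics/g9.png

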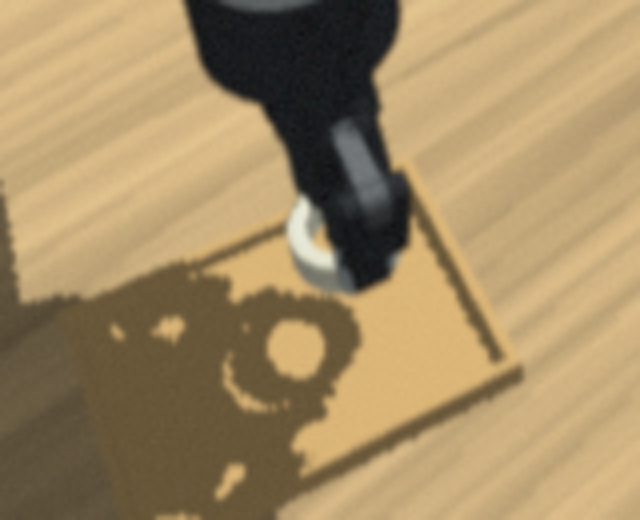

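The roll hangs level over the +y half of the tray. Lower it and release.

```bash
python3 -m crank '{"commands":[{"claw":0,"xyz":[-0.01,-0.01,0.4],"delta_rot":[0,0,0]},{"claw":0,"xyz":[0,0,0.26],"delta_rot":[0,0,0]},{"claw":0,"xyz":[0,0,0.13],"delta_rot":[0,0,0]},{"claw":0,"xyz":[0,0,0],"delta_rot":[0,0,0]}]}'; python3 plan.py; python3 -m crank '{"commands":[{"claw":0.7,"xyz":[0,0,0],"delta_rot":[0,0,0]},{"claw":0.7,"xyz":[0,0,0],"delta_rot":[0,0,0]},{"claw":0.7,"xyz":[0,0,0],"delta_rot":[0,0,0]},{"claw":0.7,"xyz":[0,0,-0.4],"delta_rot":[0,0,0]},{"claw":0.9,"xyz":[0,0,-0.6],"delta_rot":[0,0,0]},{"claw":0.9,"xyz":[0,0,-0.6],"delta_rot":[0,0,0]},{"claw":0.9,"xyz":[0,0,0],"delta_rot":[0,0,0]}]}'; python3 plan.py .4235,-.136,.1,-11 .4235,-.136,.003,-11
```

```text
clock: 36.72
ee_pos: [0.6597, -0.2258, 0.0116]
tool_rot: [-0.001, 0.771, 0.636, -0.0]
force: [-1.9, 0.7, 4.5]
gripper_width: 0.529
gripper_force: 62.0
t 36.73 tcp [ 0.66  -0.226  0.012] psi -10.94 w 0.529 gf 62.0 F [-1.9  0.7  4.5]
clock: 37.6
ee_pos: [0.663, -0.2274, 0.114]
tool_rot: [0.005, 0.771, 0.636, 0.002]
force: [0.4, -0.5, 0.0]
gripper_width: 0.903
gripper_force: 0.0
t 37.6 tcp [ 0.663 -0.227  0.114] psi -10.95 w 0.903 gf 0.0 F [ 0.4 -0.5  0. ]
.4235,-.136,.1,-11 turn [0.06 0.02 0.01] then shift [ 0.734 -4.209  0.234]
.4235,-.136,.003,-11 turn [0. 0. 0.] then shift [0.    0.    1.617]
```

```bash
python3 -m crank '{"commands":[{"claw":0.9,"xyz":[0.07,-0.4,0],"delta_rot":[0,0,0]},{"claw":0.9,"xyz":[0.12,-0.7,0],"delta_rot":[0,0,0]},{"claw":0.9,"xyz":[0.12,-0.7,0],"delta_rot":[0,0,0]},{"claw":0.9,"xyz":[0.12,-0.7,0],"delta_rot":[0,0,0]},{"claw":0.9,"xyz":[0.12,-0.7,0],"delta_rot":[0,0,0]},{"claw":0.9,"xyz":[0.12,-0.7,0],"delta_rot":[0,0,0]},{"claw":0.9,"xyz":[0.06,-0.31,0.23],"delta_rot":[0,0,0]},{"claw":0.9,"xyz":[0,0,0],"delta_rot":[0,0,0]},{"claw":0.9,"xyz":[0,0,0],"delta_rot":[0,0,0]}]}'; python3 plan.py .4235,-.136,.003,-11
python3 - <<'E'
from h import *
t=snap('top','y.png')
cv2.imwrite('pics/g10.png',cv2.resize(t[100:260,340:500],None,fx=3.7,fy=3.7,interpolation=2)[:,:,::-1])
E
```

```text
clock: 38.72
ee_pos: [0.4211, -0.1354, 0.094]
tool_rot: [0.001, 0.771, 0.636, 0.0]
force: [-0.3, 0.4, 0.1]
gripper_width: 0.899
gripper_force: 0.0
t 38.73 tcp [ 0.421 -0.135  0.094] psi -10.96 w 0.899 gf 0.0 F [-0.3  0.4  0.1]
.4235,-.136,.003,-11 turn [0.01 0.   0.  ] then shift [-0.002  0.042  1.517]
```

View pics/g10.png

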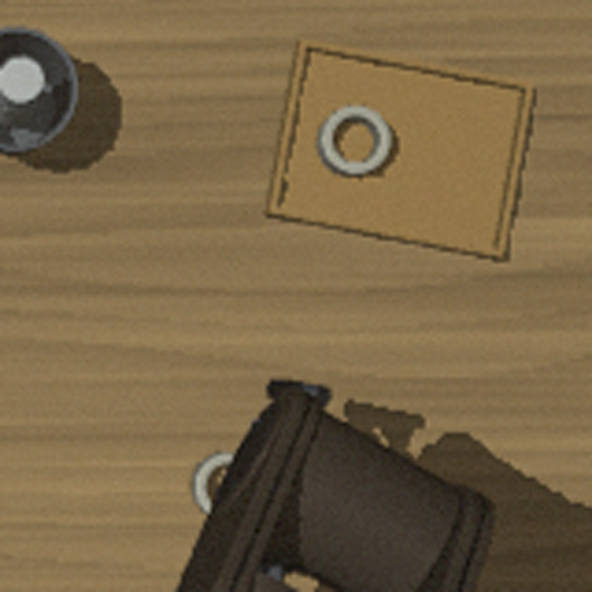

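Roll one lies flat in the left half of the tray at crop (356,141). Grasp roll two.

```bash
python3 -m crank '{"commands":[{"claw":0.9,"xyz":[0,0.042,0.5],"delta_rot":[0,0,0]},{"claw":0.9,"xyz":[0,0,0.5],"delta_rot":[0,0,0]},{"claw":0.9,"xyz":[0,0,0.35],"delta_rot":[0,0,0]},{"claw":0.9,"xyz":[0,0,0.15],"delta_rot":[0,0,0]},{"claw":0.9,"xyz":[0,0,0],"delta_rot":[0,0,0]},{"claw":0,"xyz":[0,0,0],"delta_rot":[0,0,0]},{"claw":0,"xyz":[0,0,0],"delta_rot":[0,0,0]},{"claw":0,"xyz":[0,0,0],"delta_rot":[0,0,0]},{"claw":0,"xyz":[0,0,0],"delta_rot":[0,0,0]},{"claw":0,"xyz":[0,0,0],"delta_rot":[0,0,0]}]}'; python3 plan.py; python3 -m crank '{"commands":[{"claw":0,"xyz":[0,0,-0.4],"delta_rot":[0,0,0]},{"claw":0,"xyz":[0,0,-0.7],"delta_rot":[0,0,0]},{"claw":0,"xyz":[0,0,-0.7],"delta_rot":[0,0,0]},{"claw":0,"xyz":[0,0,0],"delta_rot":[0,0,0]}]}';  python3 plan.py .6466,-.2968,.12,-11 .6466,-.2968,.012,-11
```

```text
clock: 40.02
ee_pos: [0.4239, -0.136, 0.0051]
tool_rot: [0.001, 0.771, 0.636, 0.0]
force: [-0.7, 0.7, 5.8]
gripper_width: 0.532
gripper_force: 61.0
t 40.02 tcp [ 0.424 -0.136  0.005] psi -10.95 w 0.532 gf 61.0 F [-0.7  0.7  5.8]
clock: 40.52
ee_pos: [0.4253, -0.1369, 0.1157]
tool_rot: [0.004, 0.771, 0.636, 0.002]
force: [-0.6, 0.8, -0.6]
gripper_width: 0.531
gripper_force: 61.7
t 40.52 tcp [ 0.425 -0.137  0.116] psi -10.95 w 0.531 gf 61.7 F [-0.6  0.8 -0.6]
.6466,-.2968,.12,-11 turn [0.05 0.02 0.01] then shift [-1.912  4.129 -0.071]
.6466,-.2968,.012,-11 turn [0. 0. 0.] then shift [0.  0.  1.8]
```

```bash
python3 -m crank '{"commands":[{"claw":0,"xyz":[-0.18,0.4,0],"delta_rot":[0,0,0]},{"claw":0,"xyz":[-0.3,0.65,0],"delta_rot":[0,0,0]},{"claw":0,"xyz":[-0.3,0.65,0],"delta_rot":[0,0,0]},{"claw":0,"xyz":[-0.3,0.65,0],"delta_rot":[0,0,0]},{"claw":0,"xyz":[-0.3,0.65,0],"delta_rot":[0,0,0]},{"claw":0,"xyz":[-0.3,0.65,0],"delta_rot":[0,0,0]},{"claw":0,"xyz":[-0.23,0.48,0.3],"delta_rot":[0,0,0]},{"claw":0,"xyz":[0,0,0.7],"delta_rot":[0,0,0]},{"claw":0,"xyz":[0,0,0],"delta_rot":[0,0,0]},{"claw":0,"xyz":[0,0,0],"delta_rot":[0,0,0]}]}'; python3 plan.py .6466,-.2968,.012,-11
```

```text
clock: 41.78
ee_pos: [0.6439, -0.2947, 0.0512]
tool_rot: [-0.001, 0.771, 0.636, -0.0]
force: [0.5, 0.0, 0.5]
gripper_width: 0.53
gripper_force: 61.7
t 41.77 tcp [ 0.644 -0.295  0.051] psi -10.95 w 0.53 gf 61.7 F [0.5 0.  0.5]
.6466,-.2968,.012,-11 turn [-0.01 -0.    0.01] then shift [-0.026  0.052  0.653]
```

```bash
python3 -m crank '{"commands":[{"claw":0,"xyz":[-0.026,0.05,0.3],"delta_rot":[0,0,0]},{"claw":0,"xyz":[0,0,0.23],"delta_rot":[0,0,0]},{"claw":0,"xyz":[0,0,0.12],"delta_rot":[0,0,0]},{"claw":0,"xyz":[0,0,0],"delta_rot":[0,0,0]}]}'; python3 plan.py; python3 -m crank '{"commands":[{"claw":0.7,"xyz":[0,0,0],"delta_rot":[0,0,0]},{"claw":0.7,"xyz":[0,0,0],"delta_rot":[0,0,0]},{"claw":0.7,"xyz":[0,0,0],"delta_rot":[0,0,0]},{"claw":0.7,"xyz":[0,0,-0.4],"delta_rot":[0,0,0]},{"claw":0.7,"xyz":[0,0,-0.6],"delta_rot":[0,0,0]},{"claw":0.7,"xyz":[0,0,-0.6],"delta_rot":[0,0,0]},{"claw":0.7,"xyz":[0.4,-0.7,-0.2],"delta_rot":[0,0,0]},{"claw":0.7,"xyz":[0.3,-0.7,0],"delta_rot":[0,0,0]},{"claw":0.7,"xyz":[0.3,-0.7,0],"delta_rot":[0,0,0]},{"claw":0.7,"xyz":[0,0,0],"delta_rot":[0,0,0]}]}'; python3 plan.py
python3 - <<'E'
from h import *
t=snap('top','y.png')
cv2.imwrite('pics/g11.png',cv2.resize(t[80:290,140:500],None,fx=2.2,fy=2.2,interpolation=2)[:,:,::-1])
E
```

```text
clock: 42.28
ee_pos: [0.6464, -0.2968, 0.0115]
tool_rot: [-0.001, 0.771, 0.636, -0.0]
force: [-1.0, -0.9, -0.1]
gripper_width: 0.532
gripper_force: 61.7
t 42.27 tcp [ 0.646 -0.297  0.012] psi -10.95 w 0.532 gf 61.7 F [-1.  -0.9 -0.1]
clock: 43.52
ee_pos: [0.5321, -0.2121, 0.1209]
tool_rot: [-0.001, 0.771, 0.637, -0.0]
force: [0.4, 0.3, 0.2]
gripper_width: 0.703
gripper_force: 0.0
t 43.52 tcp [ 0.532 -0.212  0.121] psi -10.91 w 0.703 gf 0.0 F [0.4 0.3 0.2]
```

View pics/g11.png

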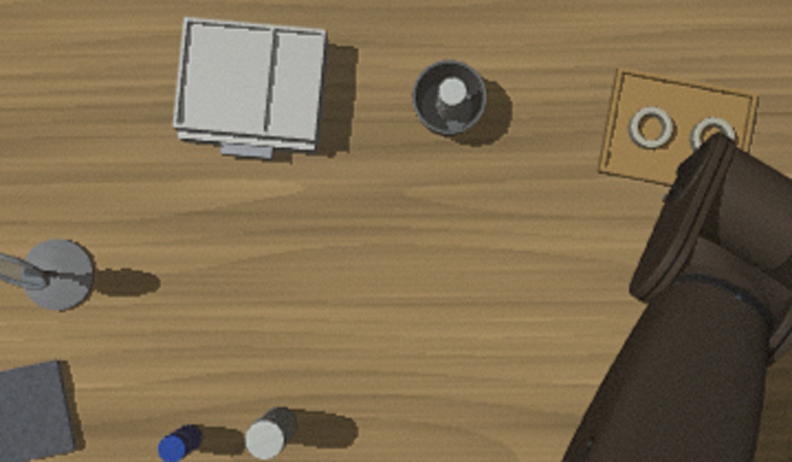

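Drawer shut, glue upright in the cup, both rolls in the tray (crop (652,128) and (714,136)) and the magnifier where it was. Handing in.

```bash
python3 -c "
from station import *;print(hand_in())"
```

```text
the job is handed in; nothing more can be done
None
```

I handed the job in at about 43.5 s with both erasers flat in the drawer and the drawer pushed to its stop, both rolls in the tray, and the glue stick upright in the cup. The cup and magnifier looked unmoved in the last picture, where the arm partly hid the second roll; no verdict came back.

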